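# Shut the bit case and the drawers before grinding

### The arm

A 6-joint arm with a two-finger parallel gripper is mounted at the origin on the work surface. World frame = base frame: x ahead of the robot, y to its left, z up, the work surface at z = 0. Lengths are in m, angles in rad, forces in N, time in s.
With the tool pointing down it reaches from about 0.35 to 0.775 m from the base axis. Payload 5.5 kg.
Tool frame: the origin (TCP) lies on the centre line of the jaws, within the pads' length; the fingertips stand 17 mm ahead of it and the grasp point (between the pads) lies 2 mm behind it (manip.tip_extent is the distance from the TCP to the fingertips, in m); z points along the fingers, y is the direction in which the jaws open and shut (so a half turn about z gives the same grasp; the last joint's range is limited). The gripper opens to 85 mm and grips with 20 to 120 N. Pads are 22 mm wide; open, the fingers measure 114 mm over their backs; the gripper's body (76 mm by 85 mm) begins 54 mm behind the grasp point. The pads swing forward as they close: fully open they stand 13 mm farther back than shut.
Start: joints at [1.182, 0.313, 0.046, 1.304, 0, 1.431], TCP at [0.142, 0.557, 0.248] pointing down, gripper open.
Joint ranges: [-2.76, 2.76], [-0.86, 1.69], [-1.03, 1.26], [-2.2, 2.34], [-1.47, 1.5], [-3.14, 3.14]. Speed limits (rad/s): [2.57, 2.57, 3.14, 3.14, 3.14, 3.14].

### API

Orientations are given as a unit quaternion [w, x, y, z].
In Python, from workcell import manip, vision gives the robot as it stands.
- The arm moves only by the shell command python3 -m jog 'ROWS' [FORCE]. ROWS is JSON, a list of rows, each an object with "gripper": the finger opening in mm, from 0 to 85.4; "slide": the shift along the tool's x, y, z in mm, a list of three; "turn": the turn about the tool's z in degrees. A call has 1 to 20 rows; each row is the pose to reach, as a shift and turn from the pose commanded when the call began, along the tool's axes at that moment; what a row does not reach only later rows make up. A row lasts 1/12 s, in which the tool goes at most 41.7 mm and 7.16 degrees, less where a joint would pass 70% of its speed; a pose out of reach is approached as far as the arm can. A call with a gripper value outside its range is refused whole. The fingers move at their own pace and stop on an object; FORCE is the grip in N (left out, the last holds). Time passes only in rows, so rows that repeat a pose let the fingers close. It gives the time, the measured TCP pose, the force and the opening at its end, in the units of the state.
- manip.observe(): the state, without advancing time (a new reading comes with each control period).
- vision.get_image(name): name is "scene" or "top"; returns the picture (420x560x3 uint8, red, green, blue); there is no depth.
- vision.camera_params(name): a dict with "K" (3x3 intrinsics, pixels), "cam_to_world" (4x4, takes a point from camera to world coordinates). Camera axes: x right, y down, z forward; pixel columns grow to the right and rows downward; lengths in m; the calibration is good to about 2 mm. A picture is of the moment at which its call begins. camera_params takes no time and is no camera call.
- manip.finish_job(): hands the job in, once; it reports no verdict.
The state is a dict: "t": time; "joint_positions": joint angles; "joint_velocities": joint speeds; "tau": joint torques, N m; "tcp_pos": TCP position; "orientation": TCP orientation; "force": force on the tool from outside, world axes, zero at the start; "ft_torque": the same for the moment, N m; "gripper_width": finger opening in m.
Only numpy, scipy, OpenCV 4.12 (cv2) and the standard library are available. Lean on these libraries where they do the work, as an engineer would, in place of code of your own. Each camera call takes 0.05 s, during which the arm holds its last target. There are 200 camera calls.

### The job

Grinding is about to start and sparks and grit must be kept out: with the fingertips, push both drawers of the little plywood drawer unit fully home and swing the lid of the drill-bit case right down shut, in any order. Only push: do not pick up, tip or shove the case out of its place, and leave the tape measure, the glue bottle and the tin where they stand.

Things in the scene. Friction and masses are not known exactly. Their poses are not given: they have to be found in the camera images.
- chest: low plywood drawer unit, fixed to the bench, 150 deep (its x) x 230 wide (its y) x 75 high, with two drawers side by side. Origin: centre of its underside. Its x axis points from its front to its back; the drawers come out along its -x, roughly towards the robot. It may stand on the robot's left or right, turned up to 0.2 rad.
- left_front (a point): centre of the outer end face of the steel knob on the front of the drawer on the chest's +y side; moves with the drawer. Axes parallel to the chest's. Knob: 22 dia. disc, standing out 14 from the drawer front, its centre 37.5 above the bench. Drawer front: 98 wide, 53 high (from 11 to 64 above the bench), flush with the chest's front when shut. Push along the chest's +x, on the knob or on the front.
- right_front (a point): the same point on the knob of the drawer on the chest's -y side
- drawer_left (a joint): how far the +y drawer stands out (m), 0 = fully home, most 0.09; starts 0.03 to 0.07. It drags with about 1.5 N and stays where it is left.
- drawer_right (a joint): the same for the -y drawer
- case: flat grey sheet-metal drill-bit case, loose on the bench, about 0.95 kg with its lid; the open base is 100 deep (its x) x 160 wide (its y) x 36 high, 47 high with the lid shut. Origin: centre of its underside. Its x axis points to the hinge side, roughly away from the robot (turned up to 0.35 rad). It may stand on the robot's left or right.
- lid_hinge (a point): middle of the lid's hinge line, which runs along the case's y at its back (+x) rim, 50 behind the case's origin and 37 above its underside. Axes parallel to the case's.
- lid_edge (a point): middle of the lid's free edge, on the lid's outer face (the top when shut), 100 from the hinge; moves with the lid. The lid is a plate 100 x 160 x 10, with its inner face in the plane through the hinge line, and a small catch tab 7 long beyond the middle of the free edge.
- lid (a joint): lid angle (rad): 0 = shut, 1.57 = upright, most 1.9 (leaning back, away from the robot); starts 1.45 to 1.75. A stiff hinge (0.12 N m): the lid stays where it is left, so it has to be pushed from behind, over towards the robot and all the way down.
- tape: bystander: black tape measure with yellow sides, 75 x 40 x 65 high, loose, standing between the chest and the case; origin under its centre
- glue: bystander: green glue bottle with a white label and orange cap, 52 dia., 150 high, loose, beyond and between the chest and the case; origin under its centre
- tin: bystander: white round tin, 72 dia., 90 high, loose, off to the left; origin under its centre
Not all that is in view belongs to the job. Of the things that look like the case, the largest one is meant.

How it is judged:
At the end, for the whole second after the job is handed in: both drawers within 4 mm of fully home, the lid within 0.05 rad (5 mm at its edge) of shut, the case flat, at rest and within 40 mm of where it stood, the tape measure, glue bottle and tin within 30 mm of where they stood (value of joint each of drawer_left, drawer_right below 0.004 m and value of joint lid below 0.05 rad and distance of case from where it was at the start of the episode below 0.04 m and angle between case's own z axis and vertical below 0.05 rad and linear speed of case below 0.01 m/s and distance of each of tape, glue, tin from where it was at the start of the episode below 0.03 m); the robot touches nothing.
It fails at once if the case is lifted more than 12 mm, tipped more than 0.2 rad or shoved more than 40 mm (height (world z) of case above 0.012 m or angle between case's own z axis and vertical above 0.2 rad or distance of case from where it was at the start of the episode above 0.04 m).
It fails at once if the tape measure, glue bottle or tin is moved more than 30 mm or knocked over (distance of any of tape, glue, tin from where it was at the start of the episode above 0.03 m or angle between any of tape, glue, tin's own z axis and vertical above 0.35 rad).
It also fails if it takes over 69 s, if anything falls off the work surface, if the arm or the gripper's body presses on something with over 40 N, if the wrist force passes 120 N, or if a joint passes its speed limit or range.

## Working session

There is one attempt and no reset: what is moved stays moved. The work goes in short steps, Python scripts to look and compute and a shell command to move; the robot and the scene stay as the last step left them, time stands still between calls to the robot, and variables do not carry over. Pictures are saved under pics/ and viewed, about 8 in all and at most 12, crops included, and the job is handed in when it is done.

```bash
mkdir -p pics; cat > h.py <<'E'
import numpy as np, cv2
from workcell import manip, vision
def snap(n,f):
    im=vision.get_image(n); cv2.imwrite('pics/'+f,im[:,:,::-1]); return im
def ray(n,u,v):
    p=vision.camera_params(n);K=np.array(p['K']);T=np.array(p['cam_to_world'])
    d=T[:3,:3]@np.linalg.solve(K,[u,v,1.]);return T[:3,3],d/np.linalg.norm(d)
def onz(n,u,v,z):
    o,d=ray(n,u,v);return (o+d*(z-o[2])/d[2]).round(4)
def proj(n,P):
    p=vision.camera_params(n);K=np.array(p['K']);T=np.linalg.inv(np.array(p['cam_to_world']))
    q=K@(T[:3,:3]@np.array(P)+T[:3,3]);return (q[:2]/q[2]).round(1)
E
python3 - <<'E'
from h import *
a=snap('top','top0.png');b=snap('scene','scene0.png')
for n in('top','scene'):
    p=vision.camera_params(n);print(n,np.round(p['K'],1).tolist(),np.round(p['cam_to_world'],3).tolist())
s=manip.observe();print(s['t'],s['tcp_pos'],s['orientation'],s['force'],s['gripper_width'])
E
```

```text
top [[398.3, 0.0, 283.5], [0.0, 398.3, 211.3], [0.0, 0.0, 1.0]] [[-0.007, -0.986, 0.165, 0.38], [-1.0, 0.007, -0.003, 0.086], [0.002, -0.165, -0.986, 1.196], [0.0, 0.0, 0.0, 1.0]]
scene [[487.0, 0.0, 274.1], [0.0, 487.0, 201.7], [0.0, 0.0, 1.0]] [[-0.266, 0.783, -0.562, 1.369], [0.964, 0.218, -0.152, 0.318], [0.003, -0.582, -0.813, 1.197], [0.0, 0.0, 0.0, 1.0]]
0.1 [0.14140746 0.5569005  0.2474991 ] [-2.25015293e-04  1.24050788e-01  9.92275530e-01 -7.89923261e-04] [-0.46162054  0.20501902  0.21629037] 0.08507352357366972
```

View pics/top0.png

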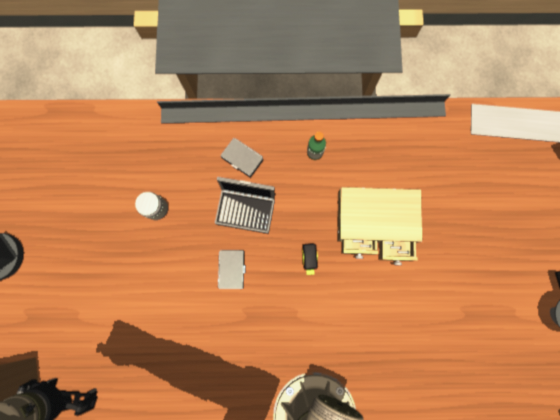

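View pics/scene0.png

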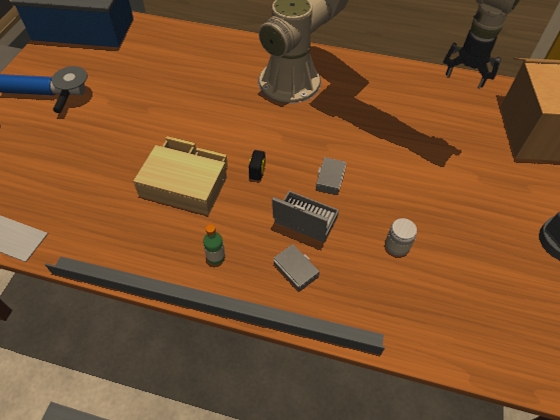

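Top view: candidates for the case are the large open one at (245,208) and two small closed cases at (242,157) and (231,270). I choose the large open one with the upright lid. The chest is at (380,215), with knobs near (360,257) and (397,263). The tape is at (310,257), the glue at (317,146) and the tin at (149,205). I'll check this in a close crop.

```bash
python3 - <<'E'
from h import *
a=cv2.imread('pics/top0.png')
A=cv2.resize(a[170:275,205:325],None,fx=4,fy=4,interpolation=cv2.INTER_CUBIC)[:, :400*1]
B=cv2.resize(a[170:275,330:430],None,fx=4,fy=4,interpolation=cv2.INTER_CUBIC)
cv2.imwrite('pics/crop.png',np.hstack([A,B]))
E
```

```text
(no output)
```

View pics/crop.png

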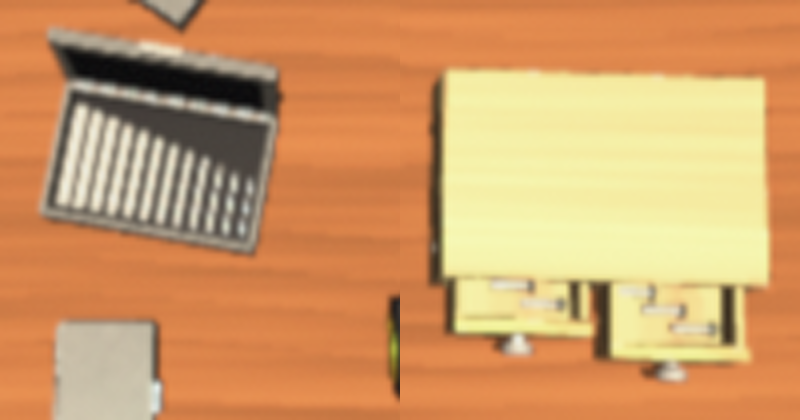

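The crop shows the large case open with its row of bits, so the choice stands. Its lid's free edge runs from (50,32) to (278,70) in the crop. Both drawers are out, with knobs at crop (517,350) and (672,375). Now I'll turn these into positions.

```bash
python3 - <<'E'
from h import *
def P(c,z):
    u=(c[0]%400+.5)/4-.5+(205 if c[0]<400 else 330);v=(c[1]+.5)/4-.5+170
    return onz('top',u,v,z)
f=[P(c,.036) for c in((42,215),(252,250))];h=[P(c,.036) for c in((66,88),(275,120))];l=[P(c,.137) for c in((50,32),(278,70))]
print('front',f,np.linalg.norm(f[0]-f[1]));print('hinge',h,np.linalg.norm(h[0]-h[1]));print('lidtop',l,np.linalg.norm(l[0]-l[1]))
ch=[P(c,.075) for c in((445,70),(765,80),(768,285),(437,278))];print('chest',ch,[np.linalg.norm(ch[i]-ch[i-1]) for i in range(4)],np.mean(ch,0))
print('knobs',P((517,354),.0375),P((672,379),.0375))
print('fronts',[P(c,.064) for c in((455,334),(590,334),(610,359),(748,360))])
for n,u,v,z in(('tin',149,205,.09),('glue',319,135,.15),('tape',310,257,.03),('tapetop',310,250,.065)): print(n,onz('top',u,v,z))
E
```

```text
front [array([0.5396, 0.2839, 0.036 ]), array([0.5127, 0.1298, 0.036 ])] 0.15643024004328573
hinge [array([0.6348, 0.2681, 0.036 ]), array([0.6094, 0.1127, 0.036 ])] 0.15746212242949095
lidtop [array([0.6518, 0.2639, 0.137 ]), array([0.6241, 0.1082, 0.137 ])] 0.15814480705985892
chest [array([ 0.6371, -0.0829,  0.075 ]), array([ 0.6281, -0.3132,  0.075 ]), array([ 0.4803, -0.3058,  0.075 ]), array([ 0.4869, -0.0726,  0.075 ])] [np.float64(0.1505527482313093), np.float64(0.230475790485682), np.float64(0.14798513438855945), np.float64(0.23329337753138216)] [ 0.5581   -0.193625  0.075   ]
knobs [ 0.435  -0.1341  0.0375] [ 0.4163 -0.2452  0.0375]
fronts [array([ 0.4482, -0.0857,  0.064 ]), array([ 0.4475, -0.1813,  0.064 ]), array([ 0.4298, -0.1946,  0.064 ]), array([ 0.4284, -0.2921,  0.064 ])]
tin [0.5857 0.4623 0.09  ]
glue [ 0.7671 -0.016   0.15  ]
tape [0.4397 0.0067 0.03  ]
tapetop [0.4576 0.0087 0.065 ]
```

```bash
T='{"gripper":0,"slide":[-606,-234,0],"turn":-4.4}'; python3 -c "from workcell import manip;print(manip.tip_extent)"; python3 -m jog '[{"gripper":0,"slide":[-40,-15,0],"turn":-4.4},{"gripper":0,"slide":[-80,-30,0],"turn":-4.4},{"gripper":0,"slide":[-120,-46,0],"turn":-4.4},{"gripper":0,"slide":[-606,-234,0],"turn":-4.4},{"gripper":0,"slide":[-606,-234,0],"turn":-4.4},{"gripper":0,"slide":[-606,-234,0],"turn":-4.4},{"gripper":0,"slide":[-606,-234,0],"turn":-4.4},{"gripper":0,"slide":[-606,-234,0],"turn":-4.4},{"gripper":0,"slide":[-606,-234,0],"turn":-4.4},{"gripper":0,"slide":[-606,-234,0],"turn":-4.4},{"gripper":0,"slide":[-606,-234,0],"turn":-4.4},{"gripper":0,"slide":[-606,-234,0],"turn":-4.4},{"gripper":0,"slide":[-606,-234,0],"turn":-4.4},{"gripper":0,"slide":[-606,-234,0],"turn":-4.4},{"gripper":0,"slide":[-606,-234,0],"turn":-4.4},{"gripper":0,"slide":[-606,-234,0],"turn":-4.4},{"gripper":0,"slide":[-606,-234,0],"turn":-4.4},{"gripper":0,"slide":[-606,-234,0],"turn":-4.4},{"gripper":0,"slide":[-606,-234,0],"turn":-4.4},{"gripper":0,"slide":[-606,-234,0],"turn":-4.4}]'
```

```text
0.017
t: 1.77
tcp_pos: [0.6703, 0.1823, 0.2483]
orientation: [-0.0, 0.085, 0.996, 0.0]
force: [0.1, 0.7, -0.1]
gripper_width: 0.0001
```

```bash
python3 - <<'E'
from h import *
b=vision.get_image('scene')[:,:,::-1];a=cv2.imread('pics/scene0.png')
s=slice(150,290),slice(245,345)
cv2.imwrite('pics/s1.png',cv2.resize(np.hstack([a[s],b[s]]),None,fx=4,fy=4,interpolation=cv2.INTER_CUBIC))
for q in((.671,.1815,.231),(.671,.1815,.11),(.638,.186,.147),(.622,.19,.037)):print(q,proj('scene',q),((proj('scene',q)-[245,150])*4))
E
```

```text
(0.671, 0.1815, 0.231) [294.9 196. ] [199.6 184. ]
(0.671, 0.1815, 0.11) [293.1 222.9] [192.4 291.6]
(0.638, 0.186, 0.147) [298.3 205.5] [213.2 222. ]
(0.622, 0.19, 0.037) [299.4 223.7] [217.6 294.8]
```

View pics/s1.png

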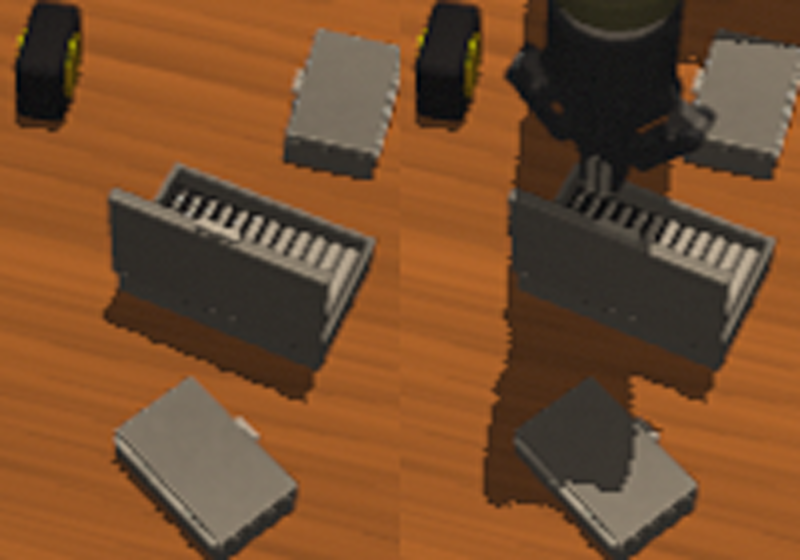

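The tip is behind the lid, at crop (600,195). The lid's upper edge runs from (510,190) to (730,280), which agrees with the projection. Next I go down and push.

```bash
python3 -m jog '[{"gripper":0,"slide":[0,0,30],"turn":0},{"gripper":0,"slide":[0,0,60],"turn":0},{"gripper":0,"slide":[0,0,90],"turn":0},{"gripper":0,"slide":[0,0,109],"turn":0},{"gripper":0,"slide":[0,0,109],"turn":0},{"gripper":0,"slide":[0,0,109],"turn":0}]'
python3 -m jog '[{"gripper":0,"slide":[10,0,0],"turn":0},{"gripper":0,"slide":[20,0,0],"turn":0},{"gripper":0,"slide":[29,0,0],"turn":0},{"gripper":0,"slide":[36,0,0],"turn":0},{"gripper":0,"slide":[43,0,0],"turn":0},{"gripper":0,"slide":[51,0,0],"turn":0},{"gripper":0,"slide":[58,0,2],"turn":0},{"gripper":0,"slide":[65,0,4],"turn":0},{"gripper":0,"slide":[73,0,6],"turn":0},{"gripper":0,"slide":[79,0,10],"turn":0},{"gripper":0,"slide":[86,0,14],"turn":0},{"gripper":0,"slide":[92,0,18],"turn":0},{"gripper":0,"slide":[97,0,23],"turn":0},{"gripper":0,"slide":[103,0,29],"turn":0},{"gripper":0,"slide":[108,0,34],"turn":0},{"gripper":0,"slide":[108,0,34],"turn":0}]'
python3 - <<'E'
from h import *
b=vision.get_image('scene')[:,:,::-1]
t=vision.get_image('top')[:,:,::-1]
cv2.imwrite('pics/s2.png',cv2.resize(np.hstack([b[150:290,245:345],t[140:280,190:290]]),None,fx=4,fy=4,interpolation=cv2.INTER_CUBIC))
E
```

```text
t: 2.32
tcp_pos: [0.6698, 0.1822, 0.1389]
orientation: [-0.001, 0.085, 0.996, -0.0]
force: [0.3, -0.1, 1.3]
gripper_width: -0.0001
t: 3.65
tcp_pos: [0.5627, 0.1997, 0.1036]
orientation: [-0.002, 0.086, 0.996, -0.0]
force: [-0.6, 0.0, -0.2]
gripper_width: 0.0002
```

View pics/s2.png

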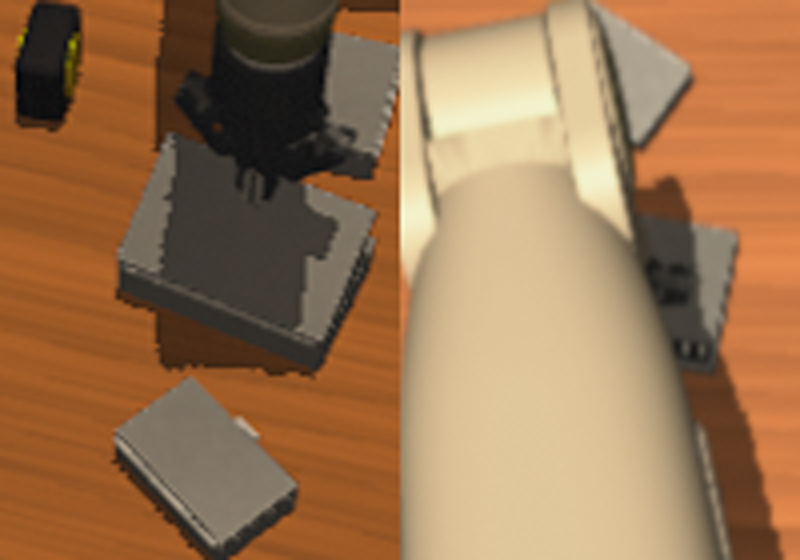

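The lid is well over, with the fingertips on top near its free edge at crop (255,195), and the case hasn't shifted. I'll press it down the rest of the way.

```bash
python3 -m jog '[{"gripper":0,"slide":[4,0,7],"turn":0},{"gripper":0,"slide":[8,0,14],"turn":0},{"gripper":0,"slide":[11,0,20],"turn":0},{"gripper":0,"slide":[13,0,26],"turn":0},{"gripper":0,"slide":[14,0,32],"turn":0},{"gripper":0,"slide":[15,0,37],"turn":0},{"gripper":0,"slide":[15,0,40],"turn":0},{"gripper":0,"slide":[15,0,41],"turn":0},{"gripper":0,"slide":[15,0,41],"turn":0}]'
```

```text
t: 4.5
tcp_pos: [0.5498, 0.2023, 0.0642]
orientation: [-0.0, 0.086, 0.996, -0.0]
force: [0.3, 0.0, 0.8]
gripper_width: -0.0001
```

```bash
python3 -m jog '[{"gripper":0,"slide":[0,0,1],"turn":0},{"gripper":0,"slide":[0,0,2],"turn":0},{"gripper":0,"slide":[0,0,3],"turn":0},{"gripper":0,"slide":[0,0,3],"turn":0}]'
```

```text
t: 4.83
tcp_pos: [0.5501, 0.2024, 0.0638]
orientation: [0.001, 0.086, 0.996, 0.0]
force: [-7.5, -1.2, 18.3]
gripper_width: -0.0002
```

The lid met its stop with the tip at 0.047 m, which is the shut height. Next I raise the tool and move over to stand in front of the left drawer knob.

```bash
python3 -m jog '[{"gripper":0,"slide":[0,0,-30],"turn":0},{"gripper":0,"slide":[0,0,-65],"turn":0},{"gripper":0,"slide":[0,0,-100],"turn":0},{"gripper":0,"slide":[0,0,-140],"turn":0},{"gripper":0,"slide":[10,-36,-140],"turn":-4},{"gripper":0,"slide":[97,-358,-140],"turn":-7.9},{"gripper":0,"slide":[97,-358,-140],"turn":-7.9},{"gripper":0,"slide":[97,-358,-140],"turn":-7.9},{"gripper":0,"slide":[97,-358,-140],"turn":-7.9},{"gripper":0,"slide":[97,-358,-140],"turn":-7.9},{"gripper":0,"slide":[97,-358,-140],"turn":-7.9},{"gripper":0,"slide":[97,-358,-140],"turn":-7.9},{"gripper":0,"slide":[97,-358,-140],"turn":-7.9},{"gripper":0,"slide":[97,-358,-140],"turn":-7.9},{"gripper":0,"slide":[97,-358,-140],"turn":-7.9},{"gripper":0,"slide":[97,-358,-140],"turn":-7.9},{"gripper":0,"slide":[97,-358,-140],"turn":-7.9},{"gripper":0,"slide":[97,-358,-140],"turn":-7.9},{"gripper":0,"slide":[97,-358,-140],"turn":-7.9}]'
```

```text
t: 6.42
tcp_pos: [0.3938, -0.1325, 0.2012]
orientation: [-0.0, 0.015, 1.0, 0.0]
force: [0.1, -0.1, 0.3]
gripper_width: 0.0002
```

```bash
python3 - <<'E'
from h import *
b=vision.get_image('scene')[:,:,::-1]
t=vision.get_image('top')[:,:,::-1]
cv2.imwrite('pics/s3.png',np.hstack([cv2.resize(b[130:290,130:345],None,fx=2,fy=2,interpolation=cv2.INTER_CUBIC),cv2.resize(t[130:290,205:380],None,fx=2,fy=2,interpolation=cv2.INTER_CUBIC)]))
E
```

```text
(no output)
```

View pics/s3.png

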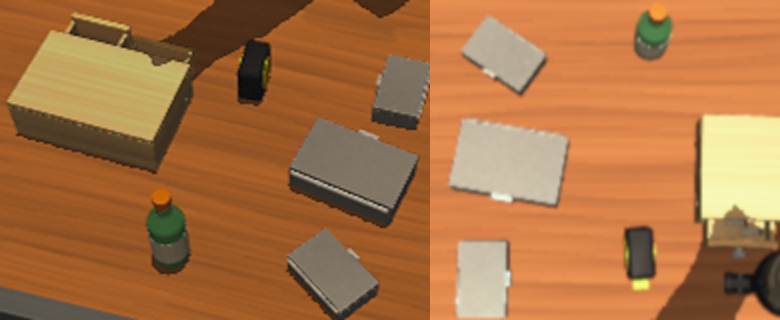

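The lid is flat and shut at crop (350,170), and the case is in place. The fingers (740,283) line up with the left knob (738,252). I'll go down and push.

```bash
python3 -m jog '[{"gripper":0,"slide":[0,0,40],"turn":0},{"gripper":0,"slide":[0,0,80],"turn":0},{"gripper":0,"slide":[0,0,120],"turn":0},{"gripper":0,"slide":[0,0,150],"turn":0},{"gripper":0,"slide":[0,0,162],"turn":0},{"gripper":0,"slide":[0,0,162],"turn":0},{"gripper":0,"slide":[-10,0,162],"turn":0},{"gripper":0,"slide":[-20,0,162],"turn":0},{"gripper":0,"slide":[-27,0,162],"turn":0},{"gripper":0,"slide":[-34,0,162],"turn":0},{"gripper":0,"slide":[-41,0,162],"turn":0},{"gripper":0,"slide":[-48,0,162],"turn":0},{"gripper":0,"slide":[-54,0,162],"turn":0},{"gripper":0,"slide":[-60,0,162],"turn":0},{"gripper":0,"slide":[-60,0,162],"turn":0}]'
python3 -m jog '[{"gripper":0,"slide":[-2,0,0],"turn":0},{"gripper":0,"slide":[-4,0,0],"turn":0},{"gripper":0,"slide":[-4,0,0],"turn":0}]'
```

```text
t: 7.77
tcp_pos: [0.4549, -0.1361, 0.0395]
orientation: [0.001, 0.017, 1.0, -0.0]
force: [0.2, -0.4, -0.3]
gripper_width: -0.0001
t: 8.02
tcp_pos: [0.4573, -0.1358, 0.0392]
orientation: [-0.0, 0.017, 1.0, 0.0]
force: [0.4, 0.6, -0.4]
gripper_width: 0.0002
```

```bash
python3 -m jog '[{"gripper":0,"slide":[-1,0,0],"turn":0},{"gripper":0,"slide":[-2,0,0],"turn":0},{"gripper":0,"slide":[-3,0,0],"turn":0},{"gripper":0,"slide":[-3,0,0],"turn":0}]'
python3 -m jog '[{"gripper":0,"slide":[-1,0,0],"turn":0},{"gripper":0,"slide":[-2,0,0],"turn":0},{"gripper":0,"slide":[-3,0,0],"turn":0},{"gripper":0,"slide":[-3,0,0],"turn":0}]'
```

```text
t: 8.35
tcp_pos: [0.4602, -0.1359, 0.0392]
orientation: [-0.0, 0.017, 1.0, 0.0]
force: [-0.7, 0.6, 0.2]
gripper_width: 0.0001
t: 8.68
tcp_pos: [0.463, -0.136, 0.0391]
orientation: [-0.0, 0.017, 1.0, 0.0]
force: [-1.3, -0.1, -0.5]
gripper_width: 0.0
```

```bash
python3 -m jog '[{"gripper":0,"slide":[-1,0,0],"turn":0},{"gripper":0,"slide":[-2,0,0],"turn":0},{"gripper":0,"slide":[-3,0,0],"turn":0},{"gripper":0,"slide":[-3,0,0],"turn":0}]'
python3 - <<'E'
from h import *
b=vision.get_image('scene')[:,:,::-1]
t=vision.get_image('top')[:,:,::-1]
cv2.imwrite('pics/s4.png',cv2.resize(np.hstack([b[130:220,125:235],t[180:270,330:430]]),None,fx=3.5,fy=3.5,interpolation=cv2.INTER_CUBIC))
E
```

```text
t: 9.02
tcp_pos: [0.4632, -0.136, 0.039]
orientation: [-0.003, 0.017, 1.0, -0.0]
force: [-10.6, -0.5, 8.4]
gripper_width: -0.0
```

View pics/s4.png

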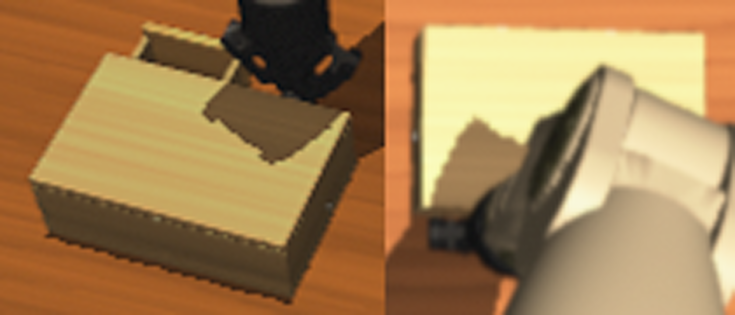

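The left drawer is home: it stopped hard at TCP x = 0.463 with about 10 N. The right drawer still stands out at crop (190,50). Next I back off, sidestep and push it the same way.

```bash
python3 -m jog '[{"gripper":0,"slide":[20,0,0],"turn":0},{"gripper":0,"slide":[50,0,0],"turn":0},{"gripper":0,"slide":[88,0,0],"turn":0},{"gripper":0,"slide":[88,-30,0],"turn":0},{"gripper":0,"slide":[88,-70,0],"turn":0},{"gripper":0,"slide":[88,-110,0],"turn":0},{"gripper":0,"slide":[88,-110,0],"turn":0},{"gripper":0,"slide":[75,-110,0],"turn":0},{"gripper":0,"slide":[65,-110,0],"turn":0},{"gripper":0,"slide":[56,-110,0],"turn":0},{"gripper":0,"slide":[49,-110,0],"turn":0},{"gripper":0,"slide":[42,-110,0],"turn":0},{"gripper":0,"slide":[35,-110,0],"turn":0},{"gripper":0,"slide":[28,-110,0],"turn":0},{"gripper":0,"slide":[21,-110,0],"turn":0},{"gripper":0,"slide":[14,-110,0],"turn":0},{"gripper":0,"slide":[8,-110,0],"turn":0},{"gripper":0,"slide":[8,-110,0],"turn":0}]'
python3 -m jog '[{"gripper":0,"slide":[-1,0,0],"turn":0},{"gripper":0,"slide":[-2,0,0],"turn":0},{"gripper":0,"slide":[-3,0,0],"turn":0},{"gripper":0,"slide":[-4,0,0],"turn":0},{"gripper":0,"slide":[-5,0,0],"turn":0},{"gripper":0,"slide":[-5,0,0],"turn":0}]'
python3 -m jog '[{"gripper":0,"slide":[-1,0,0],"turn":0},{"gripper":0,"slide":[-2,0,0],"turn":0},{"gripper":0,"slide":[-3,0,0],"turn":0},{"gripper":0,"slide":[-3,0,0],"turn":0}]'
```

```text
t: 10.62
tcp_pos: [0.4562, -0.246, 0.0394]
orientation: [0.001, 0.017, 1.0, -0.0]
force: [-0.3, 0.6, 0.9]
gripper_width: -0.0003
t: 11.12
tcp_pos: [0.4588, -0.2459, 0.0392]
orientation: [-0.001, 0.017, 1.0, 0.0]
force: [-3.4, 0.7, 2.9]
gripper_width: -0.0001
t: 11.45
tcp_pos: [0.4589, -0.2459, 0.0392]
orientation: [-0.004, 0.018, 1.0, -0.0]
force: [-13.1, -1.1, 9.5]
gripper_width: 0.0002
```

The right drawer stopped at 0.459 against the predicted 0.4595, with 13 N. I'll retreat and check.

```bash
python3 -m jog '[{"gripper":0,"slide":[20,0,0],"turn":0},{"gripper":0,"slide":[50,0,0],"turn":0},{"gripper":0,"slide":[70,0,0],"turn":0},{"gripper":0,"slide":[80,0,-30],"turn":0},{"gripper":0,"slide":[80,0,-70],"turn":0},{"gripper":0,"slide":[80,0,-110],"turn":0},{"gripper":0,"slide":[80,0,-150],"turn":0},{"gripper":0,"slide":[80,0,-190],"turn":0},{"gripper":0,"slide":[90,-100,-190],"turn":0},{"gripper":0,"slide":[90,-100,-190],"turn":0},{"gripper":0,"slide":[120,-200,-190],"turn":0},{"gripper":0,"slide":[120,-200,-190],"turn":0},{"gripper":0,"slide":[120,-200,-190],"turn":0},{"gripper":0,"slide":[120,-200,-190],"turn":0},{"gripper":0,"slide":[120,-200,-190],"turn":0}]'
python3 - <<'E'
from h import *
t=snap('top','top9.png')[:,:,::-1];b=vision.get_image('scene')[:,:,::-1];a=cv2.imread('pics/top0.png')
r=lambda i,f:cv2.resize(i,None,fx=f,fy=f,interpolation=cv2.INTER_CUBIC)
A=r(t[130:280,140:430],2.7);B=np.hstack([r(t[175:270,330:430],2),r(b[130:250,125:345],190/120)])
cv2.imwrite('pics/s5.png',np.vstack([A,cv2.copyMakeBorder(B,0,0,0,A.shape[1]-B.shape[1],0)]))
d=cv2.absdiff(a,t).max(2)
for n,(x,y) in dict(tin=(149,205),glue=(317,146),tape=(310,257)).items(): print(n,(d[y-16:y+17,x-16:x+17]>40).sum())
E
```

```text
t: 12.7
tcp_pos: [0.3352, -0.4439, 0.2287]
orientation: [0.0, 0.019, 1.0, 0.0]
force: [0.0, 0.6, 0.2]
gripper_width: -0.0
tin 0
glue 0
tape 0
```

View pics/s5.png

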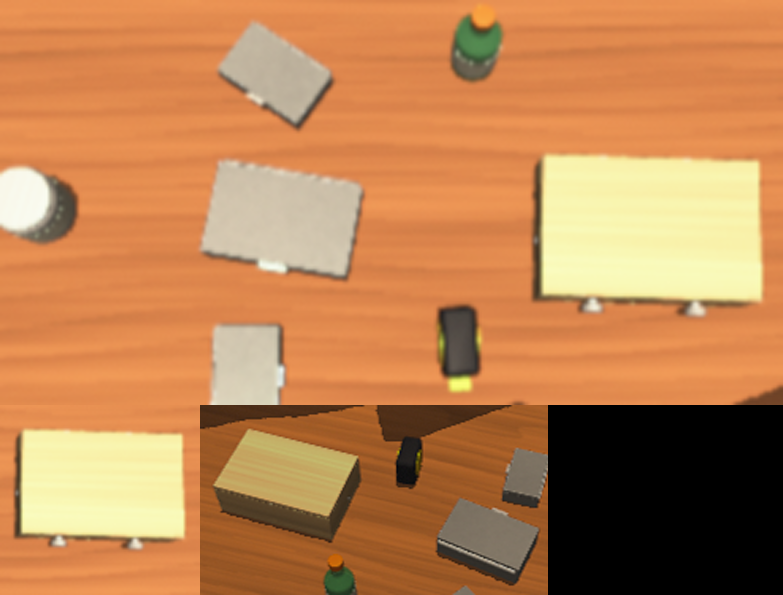

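Both drawers are flush, with only the knobs showing at (592,305) and (695,308). The lid is shut at (280,215), the case corner is at top-view pixel (215,224), as before, and the bystanders haven't changed.

```bash
python3 -c "
from workcell import manip;print(manip.finish_job())"
```

```text
the job is handed in; nothing more can be done
None
```

With the closed fingertips I pushed the drill-bit case lid over from behind and pressed it down shut, then pushed both drawers home by their knobs. I handed the job in at about 13 s; no verdict was reported.

- **Lid:** it stopped with the tip at 0.047 m, the shut height, under about 18 N.
- **Drawers:** the left stopped at TCP x = 0.463 under about 11 N. The right stopped at 0.459, against a predicted 0.4595, under about 13 N. Both look flush in the last picture.
- **Case:** its front corner is within about 1 pixel (roughly 3 mm) of where it was.
- **Tape measure, glue bottle and tin:** the top picture shows no changed pixels around any of them.

No check failed. The one disagreement was that the left drawer stopped about 3 mm beyond the estimated stop of 0.460, which is within the error of the chest measurement.

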